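# Dispense a chilling ball from the tipping carousel

## Task

Get the round steel chilling ball out of the carousel and into the steel bowl without the robot touching it: turn the carousel by its knob until the ball's compartment faces the spout, and only then tip the carousel by its rear handle so that the ball rolls down the spout into the bowl. Leave the cube chiller that starts beside the spout in the carousel and the bowl standing where it is, and finish with the carousel lowered back to level and let go.

Things in the scene. Friction and masses are not known exactly. Their poses are not given: they have to be found in the camera images.
- knob (a point): Dark wooden bar knob, 46 mm long, 13 mm thick, upright on the hub of the carousel's wheel. Point on the wheel's axis, 15 mm below the bar's top; the bar is clear to 30 mm below the point. x along the bar, y across it, z up. Turning it turns the wheel (192 mm across, floor 65 mm below the point, six open 60-degree compartments between 25 mm high dividers).
- wheel (a joint): Turn of the wheel, rad, anticlockwise from above positive, range +-3; light friction (0.06 N m), stays where left. At 0 an empty compartment is centred on the spout; it starts within 0.22 of 0. The ball is in the next compartment to one side: its compartment is centred on the spout at -1.05 or +1.05 rad. A fixed 40 mm fence round the wheel has one 54 mm gap: at the spout.
- tip_handle (a point): Rear tipping handle: level round steel bar, 12 mm thick, about 90 mm free between its arms, 170 mm from the wheel's axis on the side away from the spout, free below, 60 mm from the fence. Point at its middle on the centre line, 140 mm above the counter. x along the bar, y towards the wheel's axis and the spout beyond, z up. The spout's lip is 325 mm ahead.
- cradle (a joint): Tip of the carousel, rad, 0 level, to 0.7. Lifting the handle (about 3 N) tips tray, wheel and spout together about a level axis parallel to the bar, 255 mm ahead of it (along y) and 25 mm below it. It sinks back to level by its own weight. The ball starts to roll at about 0.15; 0.45 sends it out well.
- chill_ball: Bright steel ball, 30 mm in diameter, 50 g, on the floor of one compartment, 72 mm from the wheel's axis. Origin at its centre; its axes turn as it rolls. Loose: it can shift some 20 mm in its compartment, and a divider carries it along when the wheel turns.
- chill_cube: Bright steel cube, edge 25 mm, in the compartment at the other side of the empty one. Origin at the centre of its underside. Another such cube and a small oblong block lie in the rear compartments.
- bowl: Open steel bowl with a dark brown bottom inside, 193 mm across, 72 mm high, loose, standing below the spout where it belongs. Origin at the centre of its underside, z up.

How it is judged:
By the outcome, as a careful person would: the job done as asked, in the order asked, and still so for the second after the job is handed in, with the robot touching nothing.
It also fails if it takes over 53 s, if anything falls off the work surface, if the arm or the gripper's body presses on something with over 40 N, if the wrist force passes 120 N, or if a joint passes its speed limit or range.

## Robot

A 6-joint arm with a two-finger parallel gripper is mounted at the origin on a cart in front of the work surface, level with it; the furniture and walls round the work are solid. World frame = base frame: x ahead of the robot, y to its left, z up, the work surface at z = 0. Lengths are in mm, angles in rad, forces in N, time in s.
With the tool pointing down it reaches from about 350 to 975 mm from the base axis. Payload 17.4 kg.
Tool frame: the origin (TCP) lies at the very end of the fingers, on their centre line; the grasp point (between the pads) lies manip.hold_point_z behind it (manip.hold_point_z is the distance from the TCP to the grasp point, in mm); z points along the fingers, y is the line along which they close (so a half turn about z gives the same grasp; the last joint's range is limited). The gripper opens to 85 mm and grips with 20 to 120 N. Pads are 22 mm wide; open, the fingers measure 114 mm over their backs; the gripper's body (76 mm by 85 mm) begins 54 mm behind the grasp point. The pads swing forward as they close: fully open they stand 13 mm farther back than shut.
Start: joints at [-1.208, 0.116, 1.442, -0, 1.584, -0.038], TCP at [263.346, -621.515, 193.003] pointing down, gripper open.
Joint ranges: [-2.83, 2.83], [-0.83, 2.19], [0.07, 2.5], [-1.14, 4.28], [0.01, 3], [-2.97, 2.97]. Speed limits (rad/s): [1.89, 1.89, 2.22, 3.14, 3.14, 3.14].

## Interface

Orientations are given as a unit quaternion [x, y, z, w].
In Python, from cell import manip, optics gives the robot as it stands. The module is installed in compiled form; this text tells all that it offers.
- The arm moves only by the tool apply_moves, never from a script. Its argument "series" is a list of rows, each a list of 3 entries, a list of its own where there are three numbers: the shift along the tool's x, y, z in cm, then the turn about the tool's z in degrees, then the closure, from 0 (fully open) to 1 (shut). A call has 1 to 12 rows; each row is the pose to reach, as a shift and turn from the pose commanded when the call began, along the tool's axes at that moment; what a row does not reach only later rows make up. A row lasts 1/10 s, in which the tool goes at most 50 mm and 8.59 degrees, less where a joint would pass 70% of its speed; a pose out of reach is approached as far as the arm can. A call with a gripper value outside its range is refused whole. The fingers move at their own pace and stop on an object; "newtons" is the grip in N (left out, the last holds). Time passes only in rows, so rows that repeat a pose let the fingers close. It gives the time, the measured TCP pose, the force, the opening and the grip force at its end, in the units of the state.
- manip.state(): the state, without advancing time (a new reading comes with each control period).
- optics.capture(name): name is "scene" or "top" or "wrist"; returns the picture (480x640x3 uint8, red, green, blue); there is no depth.
- optics.calibration(name): a dict with "fx", "fy", "cx", "cy" (pixels), "R" (3x3) and "t" (3): a world point X has camera coordinates R X + t. Camera axes: x right, y down, z forward; pixel columns grow to the right and rows downward; lengths in mm; the calibration is good to about 2 mm. A picture is of the moment at which its call begins: read the wrist's pose just before it. calibration takes no time and is no camera call; for the wrist camera it gives the pose at the moment of the call.
- manip.hand_in(): hands the job in; it is judged then, once.
The state is a dict: "time_s": time; "joints": joint angles; "joint_velocities": joint speeds; "tau": joint torques, N m; "position": TCP position; "tool_rot": TCP orientation; "contact_force": force on the tool from outside, world axes, zero at the start; "ft_torque": the same for the moment, N m; "gripper_width": finger opening in mm; "grasp_force": force on a finger pad.
Only numpy, scipy, OpenCV 4.12 (cv2) and the standard library are available. Lean on these libraries where they do the work, as an engineer would, in place of code of your own. Each camera call takes 0.05 s, during which the arm holds its last target. There are 200 camera calls.

## Working session

There is one attempt and no reset: what is moved stays moved. The work goes in short steps, Python scripts to look and compute and a tool call to move; the robot and the scene stay as the last step left them, time stands still between calls to the robot, and variables do not carry over. Pictures are saved under pics/ and viewed, at most 10 in all, crops included, and the job is handed in when it is done.

Besides the shell and the picture viewer there is one more tool, called after ">>>" as name(argument=value, ...) on one line, values as JSON. apply_moves: Moves the arm, as the interface text tells. Its arguments: {"type":"object","properties":{"series":{"type":"array","items":{"type":"array"}},"newtons":{"type":"number"}},"required":["series"]}

```bash
mkdir -p pics; python3 - <<'E'
from cell import manip, optics
import cv2
for n in ("scene","top"):
    cv2.imwrite(f"pics/{n}0.png",optics.capture(n)[:,:,::-1])
    c=optics.calibration(n); print(n,c)
print(manip.state(), manip.hold_point_z)
E
```

```text
scene {'fx': 494.2529996302187, 'fy': 494.2529996302187, 'cx': 319.1825924796058, 'cy': 233.52080418537815, 'R': array([[-5.46876717e-01, -8.37213073e-01,  3.56456582e-04],
       [-4.40953064e-01,  2.87673377e-01, -8.50179054e-01],
       [ 7.11678475e-01, -4.65100310e-01, -5.26493541e-01]]), 't': array([314.46510136, 348.73378412, 685.15445717])}
top {'fx': 565.6958521372788, 'fy': 565.6958521372788, 'cx': 326.83517179512916, 'cy': 242.06416417362266, 'R': array([[-0.01805604, -0.99983189,  0.00319021],
       [-0.99000984,  0.01743222, -0.13991655],
       [ 0.13983742, -0.00568467, -0.99015816]]), 't': array([  36.88691342,  564.92722781, 1116.78441416])}
{'time_s': 0.1, 'joints': array([-1.20782329e+00,  1.16457442e-01,  1.44218603e+00,  3.01125359e-05,
        1.58398867e+00, -3.77987663e-02]), 'joint_velocities': array([ 1.08516205e-03, -2.55738784e-04, -1.81748351e-03, -7.65851329e-05,
        6.38706507e-04, -9.64255278e-05]), 'tau': array([ 3.46991626e-03, -7.33668351e+01, -6.33788395e+01,  8.04799470e-06,
        5.23654380e-03, -5.10672567e-05]), 'position': array([ 263.26750363, -621.32472302,  192.33063487]), 'tool_rot': array([ 9.79989668e-01,  1.99047686e-01, -6.92759262e-05, -5.15329912e-04]), 'contact_force': array([-0.49288428, -0.03637864, -0.06011838]), 'ft_torque': array([-0.00569305,  0.03523393, -0.01204705]), 'grasp_force': 0.0, 'gripper_width': 85.34061715419324} 18.700000000000003
```

View pics/scene0.png

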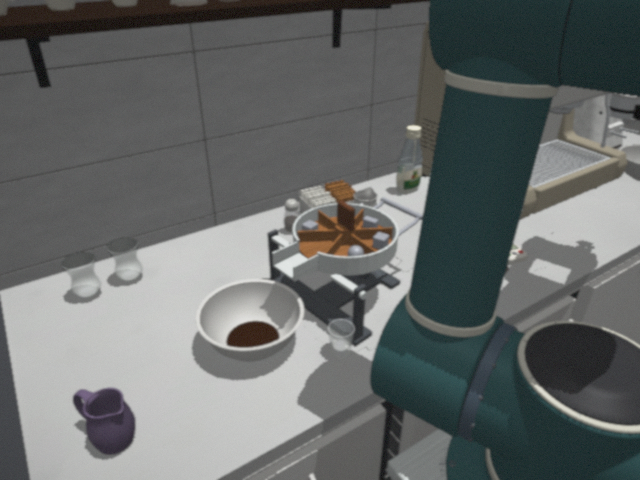

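View pics/top0.png

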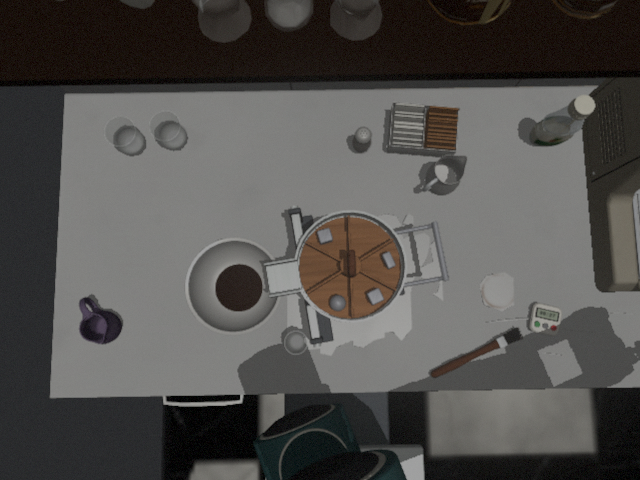

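```bash
cat > h.py <<'E'
import numpy as np
from cell import manip, optics
def ray(c,u,v,z):
    R,t=np.array(c["R"]),np.array(c["t"]); o=-R.T@t
    d=R.T@np.array([(u-c["cx"])/c["fx"],(v-c["cy"])/c["fy"],1]); return o+d*(z-o[2])/d[2]
def proj(c,X):
    p=np.array(c["R"])@X+c["t"]; return np.array([c["fx"]*p[0]/p[2]+c["cx"],c["fy"]*p[1]/p[2]+c["cy"]])
E
python3 - <<'E'
import cv2
a=cv2.imread("pics/top0.png")[195:345,255:455]
cv2.imwrite("pics/top0c.png",cv2.resize(a,None,fx=4,fy=4,interpolation=cv2.INTER_CUBIC))
E
```

```text
(no output)
```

View pics/top0c.png

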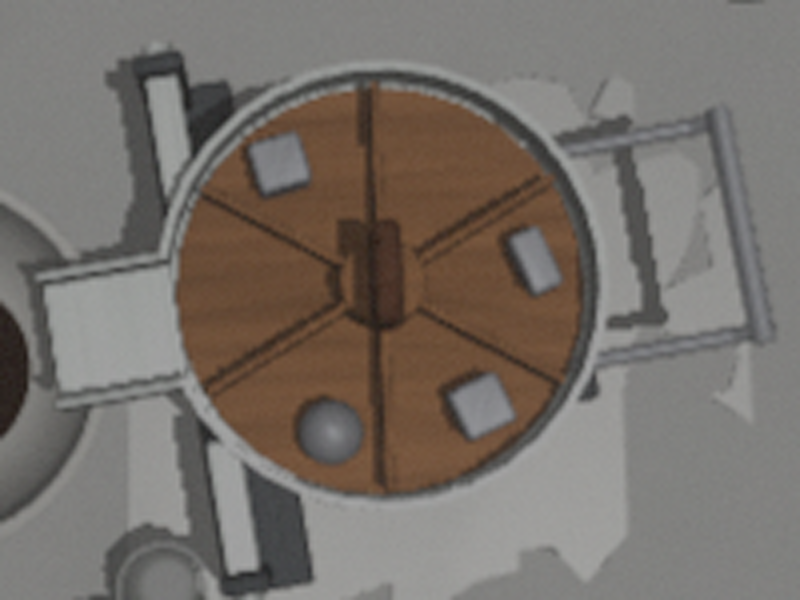

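```bash
python3 - <<'E'
from h import *
c=optics.calibration("top"); f=lambda u,v,z:ray(c,255+u/4,195+v/4,z)
a,b=f(718,112,140),f(763,335,140); m=(a+b)/2
print("handle",a,b,m,np.linalg.norm(a-b))
x=(b-a)[:2]; x/=np.linalg.norm(x); y=np.array([x[1],-x[0]]); 
if y[1]<0:y=-y
print("y dir",y,np.degrees(np.arctan2(*y[::-1])))
ax=m[:2]+170*y; print("axis from handle",ax,"lip",m[:2]+325*y,[f(49,340,z)for z in(80,100,120)])
for z in (140,170,190,210): print(z,f(390,270,z),f(388,220,z),f(390,325,z))
print("fence z?",[f(385,285,z) for z in (140,160,180)])
s=optics.calibration("scene")
for z in (150,180,200,220): print(z,ray(s,346,204,z), proj(s,np.array([*ax,z])))
print(ray(c,232,285,72), "bowl")
E
```

```text
handle [ 583.86839751 -175.13354876  140.        ] [ 478.94085671 -191.27283804  140.        ] [ 531.40462711 -183.2031934   140.        ] 106.16150657262087
y dir [-0.15202581  0.98837652] 98.74434364586331
axis from handle [505.560239   -15.17918439] lip [481.99623807 138.01917676] [array([487.03065164, 144.7477313 ,  80.        ]), array([485.52349157, 142.73153567, 100.        ]), array([484.0163315 , 140.71534004, 120.        ])]
140 [512.1873013  -19.55014297 140.        ] [535.58064526 -19.18993477 140.        ] [486.63990868 -18.9265142  140.        ]
170 [509.07432765 -18.03016922 170.        ] [531.7959112  -17.68030471 170.        ] [484.26055083 -17.42444849 170.        ]
190 [506.99901188 -17.01685338 190.        ] [529.27275516 -16.67388467 190.        ] [482.67431227 -16.42307136 190.        ]
210 [504.92369611 -16.00353755 210.        ] [526.74959912 -15.66746463 210.        ] [481.0880737  -15.42169422 210.        ]
fence z? [array([505.24365976, -17.06191072, 140.        ]), array([503.3012725, -16.0962294, 160.       ]), array([501.35888524, -15.13054808, 180.        ])]
150 [593.25230562 -80.93317041 150.        ] [344.95981595 230.42838132]
180 [548.58017247 -47.65288551 180.        ] [345.39067014 217.20815775]
200 [518.79875037 -25.46602891 200.        ] [345.68589328 208.1496039 ]
220 [489.01732826  -3.2791723  220.        ] [345.98775757 198.88727474]
[479.03967058 214.7984973   72.        ] bowl
```

The top view shows the knob at about (352,262), the ball at (337,302) and the spout lip at (267,280). That puts the knob axis near (505,-16), with its top at z≈208. The wheel has to turn about -51° (clockwise). I'll approach above the knob now.

>>> apply_moves(series=[[[0,0,-5],0,0],[[0,0,-10],0,0.3],[[45.9,-46.3,-10],23,0.3],[[45.9,-46.3,-10],23,0.3],[[45.9,-46.3,-10],23,0.3],[[45.9,-46.3,-10],23,0.3],[[45.9,-46.3,-10],23,0.3],[[45.9,-46.3,-10],23,0.3],[[45.9,-46.3,-10],23,0.3],[[45.9,-46.3,-10],23,0.3],[[45.9,-46.3,-10],23,0.3],[[45.9,-46.3,-10],23,0.3]], newtons=40)

```text
time_s: 1.3
position: [449.1, -155.3, 292.9]
tool_rot: [1.0, -0.0, 0.0, 0.0]
contact_force: [1.6, -0.5, -0.4]
gripper_width: 59.9
grasp_force: 0.0
```

>>> apply_moves(series=[[[5,-12,0],0,0.3],[[5,-12,0],0,0.3],[[5,-12,0],0,0.3],[[5,-12,0],0,0.3],[[5,-12,0],0,0.3],[[5,-12,0],0,0.3]])

```text
time_s: 1.9
position: [498.8, -37.9, 292.9]
tool_rot: [1.0, -0.001, -0.0, 0.0]
contact_force: [0.9, -0.6, -0.2]
gripper_width: 59.9
grasp_force: 0.0
```

```bash
python3 - <<'E'
from h import *
import cv2
print(manip.state()["position"],manip.state()["tool_rot"]);c=optics.calibration("wrist");print(c)
cv2.imwrite("pics/w1.png",optics.capture("wrist")[:,:,::-1])
X=np.array([505,-16,208.]);print(proj(c,X), [ray(c,320,240,z) for z in (208,)])
E
```

```text
[498.75389415 -37.91438048 292.90590204] [ 9.99999790e-01 -6.31613063e-04 -1.23961795e-04  7.61507352e-05]
{'fx': 340.0356664529482, 'fy': 340.0356664529482, 'cx': 324.6041511294815, 'cy': 239.82045830588876, 'R': array([[-1.49745538e-04, -9.99999979e-01, -1.43395422e-04],
       [-9.53441202e-01,  9.95285263e-05,  3.01578953e-01],
       [-3.01578932e-01,  1.81879206e-04, -9.53441196e-01]]), 't': array([-37.89239811, 405.67023289, 624.93672624])}
[297.33660385 223.59375651] [array([491.11386705, -34.22475179, 208.        ])]
```

View pics/w1.png

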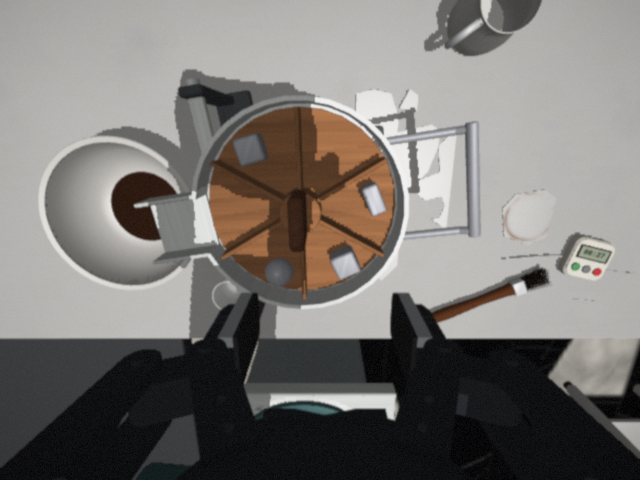

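The wrist view confirms it: the knob's top spans (297,190)–(297,249), the bar lies along world x, and (505,-16) is right. The ball is at (279,271). Next I descend and grip.

>>> apply_moves(series=[[[0.6,-2.2,0],0,0.3],[[0.6,-2.2,3],0,0.3],[[0.6,-2.2,7],0,0.3],[[0.6,-2.2,10.5],0,0.3],[[0.6,-2.2,11.8],0,0.3],[[0.6,-2.2,11.8],0,0.3],[[0.6,-2.2,11.8],0,1],[[0.6,-2.2,11.8],0,1],[[0.6,-2.2,11.8],0,1],[[0.6,-2.2,11.8],0,1],[[0.6,-2.2,11.8],0,1],[[0.6,-2.2,11.8],0,1]], newtons=40)

```text
time_s: 3.15
position: [505.1, -15.2, 175.2]
tool_rot: [1.0, -0.0, 0.0, 0.0]
contact_force: [0.1, -0.7, -0.5]
gripper_width: -0.1
grasp_force: 0.0
```

```bash
python3 - <<'E'
from h import *
import cv2
a=optics.capture("wrist")[:,:,::-1]; b=optics.capture("scene")[:,:,::-1][170:330,240:440]
cv2.imwrite("pics/w2.png",np.vstack([cv2.resize(a[100:400,100:540],(440,300)),cv2.resize(b,(440,300),interpolation=cv2.INTER_CUBIC)]))
print(manip.state()["gripper_width"],manip.state()["grasp_force"])
E
```

```text
-0.07654648907097332 0.0
```

View pics/w2.png

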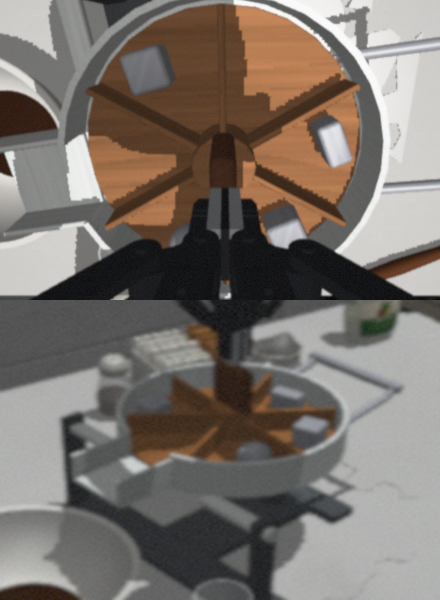

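```bash
python3 - <<'E'
from h import *
import cv2
t=optics.calibration("top"); s=optics.calibration("scene"); w=optics.calibration("wrist")
w1=dict(fx=340.036,fy=340.036,cx=324.604,cy=239.82,R=np.array([[-1.497e-4,-1,-1.434e-4],[-.953441,9.95e-5,.301579],[-.301579,1.819e-4,-.953441]]),t=np.array([-37.892,405.670,624.937]))
for z in (120,140,160,180,200,210): print(z,*[np.round(ray(c,*p,z)[:2]) for c,p in ((t,(352,262.5)),(w1,(297,219)),(w1,(297,190)),(w1,(297,249)),(s,(346,203)),(w,(322,233)))], "handle",np.round(ray(w1,473.5,179,z)[:2]))
for z in (175,208): print(z,proj(w,np.array([505,-15,z])),proj(s,np.array([505,-15,z])))
a=optics.capture("scene")[:,:,::-1][180:260,300:400];b=optics.capture("wrist")[:,:,::-1][210:310,265:365]
cv2.imwrite("pics/z.png",np.hstack([cv2.resize(a,(400,500),interpolation=2)[:, :],cv2.resize(b,(400,500),interpolation=2)]))
E
```

```text
120 [514. -20.] [487.  -8.] [518.  -9.] [453.  -8.] [ 642. -117.] [512. -13.] handle [ 529. -192.]
140 [512. -19.] [492. -10.] [521. -11.] [460.  -9.] [612. -95.] [518. -14.] handle [ 532. -183.]
160 [510. -18.] [497. -12.] [524. -12.] [467. -11.] [582. -72.] [524. -14.] handle [ 534. -174.]
180 [508. -17.] [502. -13.] [528. -14.] [474. -13.] [552. -50.] [530. -14.] handle [ 537. -166.]
200 [506. -16.] [507. -15.] [531. -16.] [481. -15.] [522. -28.] [536. -14.] handle [ 540. -157.]
210 [505. -15.] [509. -16.] [532. -17.] [484. -15.] [507. -17.] [539. -14.] handle [ 541. -153.]
175 [324.02085509 271.96815032] [345.41156378 219.58849144]
208 [323.88811587 298.78532231] [345.90149458 204.611302  ]
```

View pics/z.png

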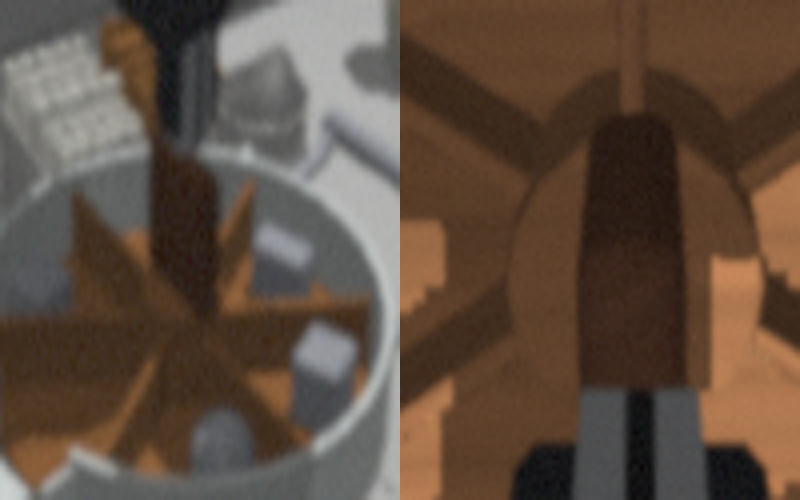

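The fingers closed on nothing. In both views the knob (crop left, brown from row 150 down) lies below the fingertips. So the tips stand higher than the reported TCP suggests, by roughly 20–30 mm. I'll open, lower a little, close, and watch width and force.

>>> apply_moves(series=[[[0,0,0],0,0.4],[[0,0,0],0,0.4],[[0,0,0],0,0.4],[[0,0,0],0,0.4],[[0,0,0.8],0,0.4],[[0,0,1.6],0,0.4],[[0,0,1.6],0,1],[[0,0,1.6],0,1],[[0,0,1.6],0,1],[[0,0,1.6],0,1],[[0,0,1.6],0,1],[[0,0,1.6],0,1]], newtons=30)

```text
time_s: 4.55
position: [505.0, -14.6, 159.2]
tool_rot: [1.0, -0.0, 0.0, -0.001]
contact_force: [-0.6, 5.8, 0.4]
gripper_width: 12.2
grasp_force: 32.3
```

>>> apply_moves(series=[[[0,-0.1,0],0,0.5],[[0,-0.1,0],0,0.5],[[0,-0.1,0],0,0.5],[[0,-0.1,0.6],0,0.5],[[0,-0.1,1.2],0,0.5],[[0,-0.1,1.2],0,1],[[0,-0.1,1.2],0,1],[[0,-0.1,1.2],0,1],[[0,-0.1,1.2],0,1],[[0,-0.1,1.2],0,1]], newtons=30)

```text
time_s: 5.55
position: [504.9, -14.4, 146.9]
tool_rot: [1.0, -0.0, -0.0, 0.0]
contact_force: [-1.0, -3.6, -3.5]
gripper_width: 12.2
grasp_force: 32.4
```

>>> apply_moves(series=[[[0,0,0],3,1],[[0,0,0],7,1],[[0,0,0],12,1],[[0,0,0],17,1],[[0,0,0],22,1],[[0,0,0],27,1],[[0,0,0],32,1],[[0,0,0],37,1],[[0,0,0],42,1],[[0,0,0],46,1],[[0,0,0],49,1],[[0,0,0],51,1]])

```text
time_s: 6.75
position: [504.5, -15.1, 147.1]
tool_rot: [0.902, -0.432, -0.0, 0.001]
contact_force: [-7.3, -8.9, 0.0]
gripper_width: 12.2
grasp_force: 32.9
```

>>> apply_moves(series=[[[0,0,0],0.5,1],[[0,0,0],0.5,1],[[0,0,0],0.5,0.4],[[0,0,0],0.5,0.4],[[0,0,0],0.5,0.4],[[0,0,0],0.5,0.4],[[0,0,-2.5],0.5,0.4],[[0,0,-6],0.5,0.4],[[0,0,-10],0.5,0.4],[[0,0,-14],0.5,0.4],[[0,0,-14],0.5,0.4],[[0,0,-14],0.5,0.4]])

```text
time_s: 7.95
position: [505.3, -14.2, 287.6]
tool_rot: [0.901, -0.435, 0.001, -0.0]
contact_force: [0.1, -0.0, -1.4]
gripper_width: 51.3
grasp_force: 0.0
```

```bash
python3 - <<'E'
from h import *
import cv2
a=optics.capture("top")[:,:,::-1]; cv2.imwrite("pics/t2f.png",a); print(manip.state()["time_s"])
w=optics.capture("wrist")[:,:,::-1]; print(manip.state()["position"])
cv2.imwrite("pics/t2.png",np.vstack([cv2.resize(a[200:330,255:455],(600,390),interpolation=2)[:, :],cv2.resize(w[60:300,120:520],(600,200+10))]))
cv2.imwrite("pics/w3.png",w)
E
```

```text
8.0
[504.79662162 -14.22040264 285.86635627]
```

View pics/t2.png

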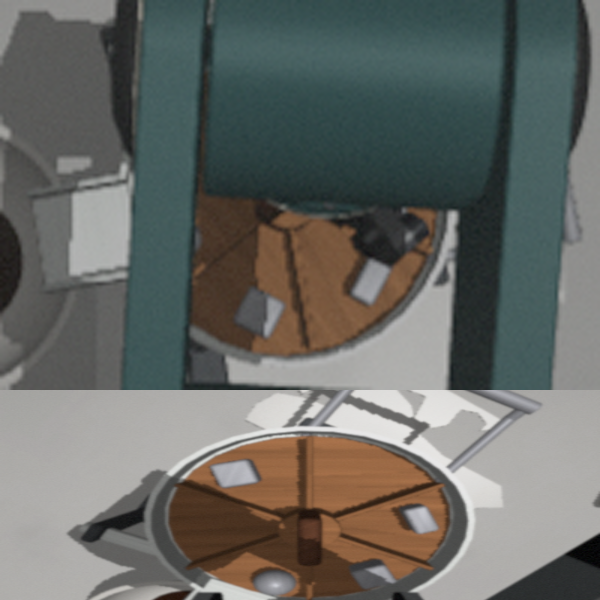

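The wheel has turned about 51° and the ball's compartment is now on the spout side. The knob is vertical in the wrist crop and the ball is at (273,580). I'm moving over to the handle at (531,-183).

>>> apply_moves(series=[[[3.5,2,0],-5,0.5],[[7.5,4.2,0],-13,0.5],[[11.5,6.5,0],-21,0.5],[[14.8,8.5,0],-29,0.5],[[14.8,8.5,0],-37,0.5],[[14.8,8.5,0],-45,0.5],[[14.8,8.5,0],-53,0.5],[[14.8,8.5,0],-60,0.5],[[14.8,8.5,0],-60,0.5],[[14.8,8.5,0],-60,0.5]])

```text
time_s: 9.05
position: [530.3, -182.9, 286.1]
tool_rot: [0.997, 0.072, -0.001, -0.0]
contact_force: [0.3, 0.0, -0.0]
gripper_width: 42.8
grasp_force: 0.0
```

```bash
python3 - <<'E'
from h import *
import cv2
s=manip.state(); print(s["position"],s["tool_rot"]);c=optics.calibration("wrist")
w=optics.capture("wrist")[:,:,::-1]; t=optics.capture("top")[:,:,::-1]
cv2.imwrite("pics/w4.png",np.hstack([w[100:400,140:540],cv2.resize(t[215:315,250:384],(400,300),interpolation=2)]))
H=np.array([531.4,-183.2,140]);u=np.array([.98838,.15203,0])
print([proj(c,H+k*u)-[140,100] for k in(-45,0,45)])
E
```

```text
[ 530.33171904 -182.9440636   286.08487897] [ 9.97410485e-01  7.19158064e-02 -5.99038928e-04 -2.87822431e-04]
[array([185.47662146, 155.67890337]), array([185.16765365, 112.68448402]), array([184.83246355,  66.0411006 ])]
```

View pics/w4.png

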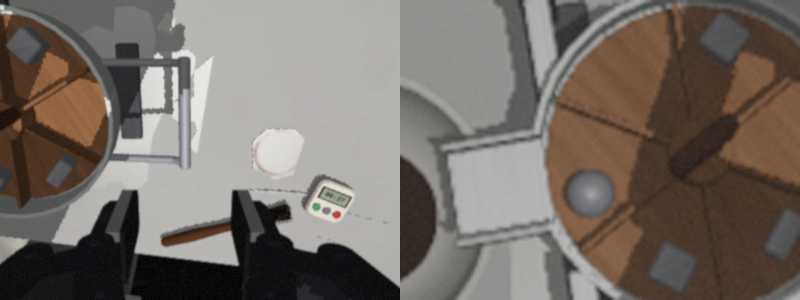

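The handle's bar is centred between the fingers (u=185, v 60–165) and the prediction matches. The top crop shows the ball's compartment centred on the spout. Next I descend, with the fingers straddling the bar.

>>> apply_moves(series=[[[0,0,4],0,0.5],[[0,0,8],0,0.5],[[0,0,12],0,0.5],[[0,0,15],0,0.5],[[0,0,17],0,0.5],[[0,0,19],0,0.5],[[0,0,20],0,0.5],[[0,0,20],0,1],[[0,0,20],0,1],[[0,0,20],0,1],[[0,0,20],0,1],[[0,0,20],0,1]], newtons=40)

```text
time_s: 10.35
position: [530.8, -182.4, 88.1]
tool_rot: [0.997, 0.074, 0.0, -0.0]
contact_force: [-1.1, 6.7, -0.8]
gripper_width: 10.5
grasp_force: 39.0
```

>>> apply_moves(series=[[[0,-0.1,0],0,0.7],[[0,-0.1,0],0,0.7],[[0,-0.1,0.5],0,0.7],[[0,-0.1,1],0,0.7],[[0,-0.1,1],0,1],[[0,-0.1,1],0,1],[[0,-0.1,1],0,1],[[0,-0.1,1],0,1]], newtons=40)

```text
time_s: 11.15
position: [530.1, -182.3, 76.8]
tool_rot: [0.997, 0.074, -0.0, 0.0]
contact_force: [-2.4, -5.9, -2.1]
gripper_width: 11.0
grasp_force: 38.9
```

>>> apply_moves(series=[[[0,-0.08,-0.63],0,1],[[0,-0.16,-1.27],0,1],[[0,-0.38,-2.53],0,1],[[0,-0.66,-3.78],0,1],[[0,-1.01,-5.02],0,1],[[0,-1.41,-6.23],0,1],[[0,-1.88,-7.42],0,1],[[0,-2.4,-8.59],0,1],[[0,-2.99,-9.73],0,1],[[0,-3.63,-10.83],0,1],[[0,-3.63,-10.83],0,1],[[0,-3.63,-10.83],0,1]])

```text
time_s: 12.35
position: [524.8, -147.0, 186.2]
tool_rot: [0.997, 0.074, 0.0, 0.001]
contact_force: [-6.5, -11.3, 1.7]
gripper_width: 10.5
grasp_force: 39.9
```

>>> apply_moves(series=[[[0,0,0],0,1],[[0,0,0],0,1],[[0,0,0],0,1],[[0,0,0],0,1],[[0,0,0],0,1],[[0,0,0],0,1],[[0,0,0],0,1],[[0,0,0],0,1]])

```text
time_s: 13.15
position: [524.8, -147.1, 185.9]
tool_rot: [0.997, 0.073, -0.0, 0.001]
contact_force: [-4.7, -9.9, 1.8]
gripper_width: 10.7
grasp_force: 39.9
```

```bash
python3 - <<'E'
from h import *
import cv2
t=optics.capture("top")[:,:,::-1]; s=optics.capture("scene")[:,:,::-1]
cv2.imwrite("pics/t5.png",np.hstack([cv2.resize(t[200:360,170:370],(400,320),interpolation=2),cv2.resize(s[170:370,180:430],(400,320),interpolation=2)]))
E
```

```text
(no output)
```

View pics/t5.png

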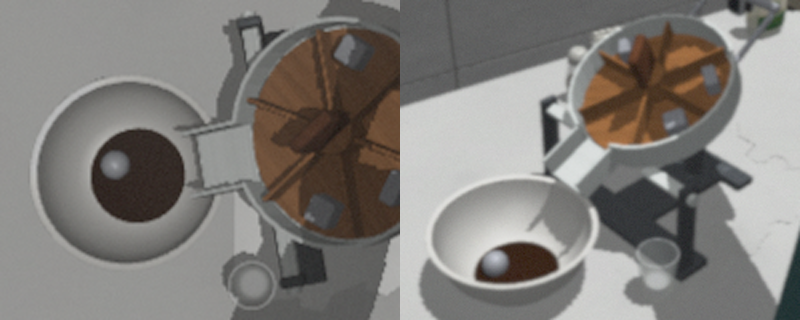

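The ball is in the bowl at (115,165) and all three chillers are still in the carousel. Now I lower it along the same arc.

>>> apply_moves(series=[[[0,0.64,1.1],0,1],[[0,1.23,2.24],0,1],[[0,1.75,3.41],0,1],[[0,2.22,4.6],0,1],[[0,2.62,5.81],0,1],[[0,2.97,7.05],0,1],[[0,3.25,8.3],0,1],[[0,3.47,9.56],0,1],[[0,3.55,10.2],0,1],[[0,3.6,10.6],0,1],[[0,3.63,10.83],0,1],[[0,3.63,10.83],0,1]])

```text
time_s: 14.45
position: [530.1, -182.3, 76.7]
tool_rot: [0.997, 0.074, -0.0, 0.0]
contact_force: [-2.5, -4.7, 0.1]
gripper_width: 10.6
grasp_force: 41.4
```

>>> apply_moves(series=[[[0,0,0],0,1],[[0,0,0],0,0.7],[[0,0,0],0,0.5],[[0,0,0],0,0.5],[[0,0,0],0,0.5],[[0,0,0],0,0.5],[[0,0,-2],0,0.5],[[0,0,-5],0,0.5],[[0,0,-9],0,0.5],[[0,0,-13],0,0.5],[[0,0,-17],0,0.5],[[0,0,-20],0,0.5]])

```text
time_s: 15.65
position: [530.5, -182.0, 279.9]
tool_rot: [0.997, 0.074, 0.001, 0.0]
contact_force: [0.2, 0.0, -0.9]
gripper_width: 42.5
grasp_force: 0.0
```

>>> apply_moves(series=[[[0,5,-2],0,0.5],[[0,10,-2],0,0.5],[[0,15,-2],0,0.5],[[0,20,-2],0,0.5],[[0,20,-2],0,0.5],[[0,20,-2],0,0.5],[[0,20,-2],0,0.5]])

```text
time_s: 16.35
position: [559.9, -379.1, 297.1]
tool_rot: [0.997, 0.074, 0.0, -0.0]
contact_force: [0.3, 0.2, 0.3]
gripper_width: 42.9
grasp_force: 0.0
```

```bash
python3 - <<'E'
from h import *
import cv2
t=optics.capture("top")[:,:,::-1]; s=optics.capture("scene")[:,:,::-1]
cv2.imwrite("pics/t6.png",np.hstack([cv2.resize(t[195:355,180:480],(450,240),interpolation=2),cv2.resize(s[170:370,180:430],(300,240),interpolation=2)]))
E
```

```text
(no output)
```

View pics/t6.png

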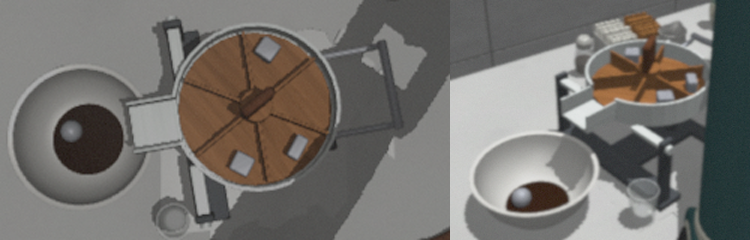

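The ball rests in the bowl at (70,131), the carousel is level, the chillers are still in it, and the arm is clear.

```bash
python3 -c "
from cell import manip
print(manip.hand_in())"
```

```text
the job is handed in; nothing more can be done
None
```

The job is handed in at about 16 s of the 53 s limit: the ball is in the bowl, the cube chiller is still in the carousel, the carousel is level and let go, and the arm is clear.

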